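Seat a butterfly valve and set its closed-travel stop

ROBOT

A 6-joint arm with a two-finger parallel gripper is mounted at the origin on the work surface. World frame = base frame: x ahead of the robot, y to its left, z up, the work surface at z = 0. Lengths are in m, angles in rad, forces in N, time in s.
With the tool pointing down it reaches from about 0.275 to 0.825 m from the base axis. Payload 4.9 kg.
Tool frame: the origin (TCP) lies midway between the tips of the shut fingers; the grasp point (between the pads) lies 19 mm behind it (bot.grip_depth is the distance from the TCP to the grasp point, in m); z points along the fingers, y is the line along which they close (so a half turn about z gives the same grasp; the last joint's range is limited). The gripper opens to 85 mm and grips with 20 to 120 N. Pads are 22 mm wide; open, the fingers measure 114 mm over their backs; the gripper's body (76 mm by 85 mm) begins 54 mm behind the grasp point. The pads swing forward as they close: fully open they stand 13 mm farther back than shut.
Start: joints at [-1.297, 0.326, -0.193, 1.052, 0, 1.437], TCP at [0.218, -0.505, 0.231] pointing down, gripper open.
Joint ranges: [-2.65, 2.65], [-0.97, 1.79], [-1.3, 1.35], [-1.93, 2.1], [-1.47, 1.37], [-3.14, 3.14]. Speed limits (rad/s): [2.57, 2.57, 3.14, 3.14, 3.14, 3.14].

INTERFACE

Orientations are given as a unit quaternion [w, x, y, z].
In Python, from cell import bot gives the robot as it stands. Calls block until the motion is done:
- bot.move_pose(position, orientation): joint-space move of the TCP to a pose.
- bot.move_linear(position, speed=0.15, rotation=None, until_force=None): straight line of the TCP; rotation=None keeps the orientation; speed is the mean speed in m/s. With until_force (N) it stops when the force on the tool has changed by that much, and returns True; else False.
- bot.goto_joints(angles): joint-space move.
- bot.set_gripper(opening, grasp_force=None): opening from 0.0 (shut) to 1.0 (fully open); grasp_force is the grip in N (None keeps the last); returns when the fingers have stopped.
- bot.wait(seconds).
- bot.solve_ik(position, orientation): joint angles nearest the present ones, or None.
- bot.camera(name): name is "scene" or "top" or "wrist"; returns the picture (384x512x3 uint8, red, green, blue); there is no depth.
- bot.calibration(name): a dict with "mtx" (3x3 intrinsics, pixels), "extrinsics" (4x4, takes a point from world to camera coordinates); the wrist camera has in their place "hand_eye" (4x4, takes a point from camera to tool coordinates, whose origin is the TCP and whose axes are the flange's). Camera axes: x right, y down, z forward; pixel columns grow to the right and rows downward; lengths in m; the calibration is good to about 2 mm. A picture is of the moment at which its call begins: read the wrist's pose just before it. calibration takes no time and is no camera call.
A pose or a line that the arm cannot do raises bot.PlanningError and nothing moves.
- bot.close_job(): hands the job in; it is judged then, once.
Trained networks look in the newest picture that a camera, given by its name, has taken for a name from the list of things; names that differ only in an ending like _2 or _b are one class to them, and where a whole thing is asked for, a point or a joint stands for the part that bears it (a point fixed in the world has none). Each returns a list of dicts, best first, with "confidence" (0 to 1); they miss things now and then, are a little off and sometimes report something else, mostly with a low value. They report only what shows in the picture. A call takes as long as a camera call.
- bot.search_frame(camera, thing): "bbox" ([left, top, width, height] in pixels, round what is visible of it).
Readings, each from a call of its own:
- bot.read_clock(): time.
- bot.read_joint_positions(): joint angles.
- bot.read_joint_vel(): joint speeds.
- bot.read_joint_efforts(): joint torques, N m.
- bot.read_position(): TCP position.
- bot.read_tool_rot(): TCP orientation.
- bot.read_ft_force(): force on the tool from outside, world axes, zero at the start.
- bot.read_moment(): the same for the moment, N m.
- bot.read_gripper_width(): opening from 0.0 (shut) to 1.0 (fully open).
- bot.read_finger_force(): force on a finger pad.
Only numpy, scipy, OpenCV 4.12 (cv2) and the standard library are available. Lean on these libraries where they do the work, as an engineer would, in place of code of your own. Each camera call takes 0.05 s, during which the arm holds its last target. There are 200 camera calls.

TASK

Swing the valve's lever shut and press it, without forcing it, until the resistance firms up and the disc is pressed into its rubber seat. Then mark how far it travelled: slide the travel stop along its slot until it touches the lever, gently, so that the lever is not shoved back off the seat. Leave the lever shut with the stop against it, and leave the other stock on the bench alone.

Things in the scene. Friction and masses are not known exactly. Their poses are not given: they have to be found in the camera images.
- valve: Red wafer butterfly valve bolted into a dark steel cradle fixed to the bench (base plate 200 x 150 x 12 mm); it does not move. Origin: centre of the base plate's underside, on the stem axis. z: the upright stem axis; y: along the bore. The lever and the travel stop turn about this axis.
- plate_centre (a point): Point on the stem axis at the upper face of the steel quadrant plate on top of the valve, 213 mm above the bench; axes as the valve's. The plate has 100 mm radius, a scale and a curved slot at 72 mm radius for the stop. Only the lever (hub radius 21 mm, nut up to 257 mm) and the stop stand above it.
- lever (a joint): Lever angle about the stem, rad, counter-clockwise from above. 0 = open, pointing along the valve's +y; it shuts as the value grows; at pi/2 it points along the valve's -x. Starts at 0.1 to 0.6. It swings evenly, 3 to 4 N at the grip, and stays where left. Between 1.3 and 1.85, hidden and different each time, the disc meets its rubber seat.
- lever_grip (a point): On top of the lever's black grip, on its centre line, 160 mm from the stem, 239.5 mm above the bench; x outward along the lever, y the way it shuts, z up. Grip: 30 mm wide, 15 mm thick, 111 to 203 mm from the stem; free space below it. On the seat the resistance climbs about 1.4 N per mm here: 10 to 17 N seats it well, above about 21 N the seat is damaged.
- lever_bar (a point): Centre of the lever's bare steel bar, 72 mm from the stem, 232 mm above the bench, axes as lever_grip; this is where the stop meets it. The bar is 26 mm wide and 8 mm thick (z 228 to 236 mm). Let go after pressing, the lever springs back some 2 to 7 mm at the grip and stays seated with a slight squeeze left.
- stop (a joint): Travel stop's angle along its slot, rad: 0 = parked end, growing clockwise from above, towards the lever. The pin's direction, in the lever joint's terms, is 2.85 minus this value: it starts beyond the lever's shut position, 20 mm or more clear of it. It slides at about 2 N and stays where left.
- stop_pin (a point): Centre line of the stop's upright steel pin, 22 mm thick, 232 mm above the bench, 72 mm from the stem; x away from the stem. On it a knurled knob 26 mm thick, z 246 to 272 mm; under it a foot 30 (x) by 28 (y) mm, top at z 223.5 mm. Touching the lever, its centre is 24 mm from the lever's centre line. Then force rises some 6 N per mm; 8 N above sliding shoves the lever off its seat.
- seat (a joint): Squeeze of the rubber seat by the disc, m, 0 when apart; inside the bore, out of sight. 0.65 to 2 mm while the lever is well pressed, some 0.45 mm after it is let go. It is measured only to about 0.6 mm: go by the feel of the lever.
- circulator: Bystander: a small red circulator pump, about 150 x 170 x 120 mm, loose on the bench. Origin: centre of its underside.
- flange: Bystander: a dark steel weld-neck pipe flange of 160 mm diameter, 45 mm high, lying loose. Origin: centre of its underside.
- carton: Bystander: a cardboard carton 150 x 120 x 100 mm, loose. Origin: centre of its underside.

How it is judged:
On the way:
1. the lever is pressed until the disc is firmly in its seat (value of joint seat above 0.00063 m), for 0.2 s.
At the end, for the whole second after the job is handed in: The lever stands shut with the disc still squeezing its seat (at least 0.1 mm), the stop's pin touches the lever's side (gap under 1.5 mm), and both are at rest (y of stop_pin in the frame of lever_bar between 0.015 and 0.0255 m and value of joint seat above 0.0001 m and velocity of joint lever between -0.02 and 0.02 rad/s and velocity of joint stop between -0.02 and 0.02 rad/s).
It fails at once if the seat is crushed by forcing the lever (squeezed more than 2.4 mm, over 21 N at the grip) (value of joint seat above 0.0024 m).
It fails at once if a bystander is moved more than 15 mm (distance of any of circulator, flange, carton from where it was at the start of the episode above 0.015 m).
It also fails if it takes over 70 s, if anything falls off the work surface, if the arm or the gripper's body presses on something with over 40 N, if the wrist force passes 120 N, or if a joint passes its speed limit or range.

## Working session

There is one attempt and no reset: what is moved stays moved. The work goes in short steps, each a Python script; the robot and the scene stay as the last script left them, time stands still between calls to the robot, and variables do not carry over. Pictures are saved under pics/ and viewed, at most 10 in all, crops included, and the job is handed in when it is done.

```bash
ls; mkdir -p pics
python3 - <<'E'
from cell import bot
import cv2,numpy as np
ims=[]
for c in ("scene","top"):
    im=bot.camera(c); cv2.imwrite(f"pics/{c}.png",im[...,::-1])
    for t in ("valve","lever","lever_grip","stop","stop_pin","circulator","flange","carton","plate_centre"):
        try: print(c,t,[(np.round(d["bbox"],1).tolist(),round(d["confidence"],2)) for d in bot.search_frame(c,t)[:2]])
        except Exception as e: print(c,t,e)
    k=bot.calibration(c); print(k["mtx"].round(1).tolist(),k["extrinsics"].round(4).tolist())
print(bot.read_clock(),bot.read_tool_rot())
E
```

```text
pics
scene valve [([238.1, 158.6, 91.0, 126.1], 0.79)]
scene lever [([265.4, 164.4, 66.3, 82.5], 0.97)]
scene lever_grip [([268.7, 161.9, 60.0, 81.7], 0.91), ([244.3, 189.7, 14.1, 23.7], 0.65)]
scene stop [([248.3, 185.9, 6.6, 23.7], 0.6), ([267.1, 162.8, 65.7, 84.3], 0.58)]
scene stop_pin [([245.4, 189.1, 13.3, 22.7], 0.5)]
scene circulator [([340.2, 162.0, 62.6, 43.3], 0.81), ([267.0, 163.4, 63.4, 81.8], 0.61)]
scene flange [([109.6, 206.4, 55.0, 42.1], 0.96), ([247.4, 186.5, 7.2, 23.1], 0.55)]
scene carton [([340.0, 200.6, 53.0, 61.6], 0.97)]
scene plate_centre [([239.5, 164.6, 93.4, 122.4], 0.85)]
[[491.8, 0.0, 249.1], [0.0, 491.8, 190.4], [0.0, 0.0, 1.0]] [[0.1497, 0.9887, 0.0077, -0.0547], [0.7375, -0.1065, -0.6669, -0.2802], [-0.6585, 0.1055, -0.7451, 1.9121], [0.0, 0.0, 0.0, 1.0]]
top valve [([179.0, 127.4, 103.9, 80.1], 0.69)]
top lever [([174.2, 145.4, 71.7, 61.8], 0.55)]
top lever_grip [([176.4, 144.5, 72.1, 57.8], 0.9)]
top stop [([266.2, 149.8, 10.8, 13.0], 0.56), ([175.9, 144.9, 75.4, 59.9], 0.19)]
top stop_pin [([264.7, 153.1, 13.7, 8.8], 0.56)]
top circulator [([98.9, 197.2, 66.1, 53.5], 0.84)]
top flange [([354.2, 185.3, 54.5, 49.8], 0.71)]
top carton [([126.1, 135.4, 52.1, 57.1], 0.97)]
top plate_centre [([176.5, 129.2, 103.7, 76.2], 0.6)]
[[383.3, 0.0, 258.2], [0.0, 383.3, 190.5], [0.0, 0.0, 1.0]] [[-0.0236, -0.9997, -0.0046, 0.0104], [-0.9972, 0.0239, -0.0711, 0.5548], [0.0712, 0.0029, -0.9975, 1.1693], [0.0, 0.0, 0.0, 1.0]]
1.0 [1.54329182e-05 9.79287631e-01 2.02474036e-01 1.11446861e-05]
```

Run:
```python
import cv2,numpy as np
a=cv2.imread("pics/top.png")[110:230,90:290]; a=cv2.resize(a,(800,480),interpolation=3)
cv2.imwrite("pics/topc.png",a)
a=cv2.imread("pics/scene.png")[150:300,220:420]; a=cv2.resize(a,(800,600),interpolation=3)
cv2.imwrite("pics/scenec.png",a)
```

```text
(no output)
```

View pics/topc.png

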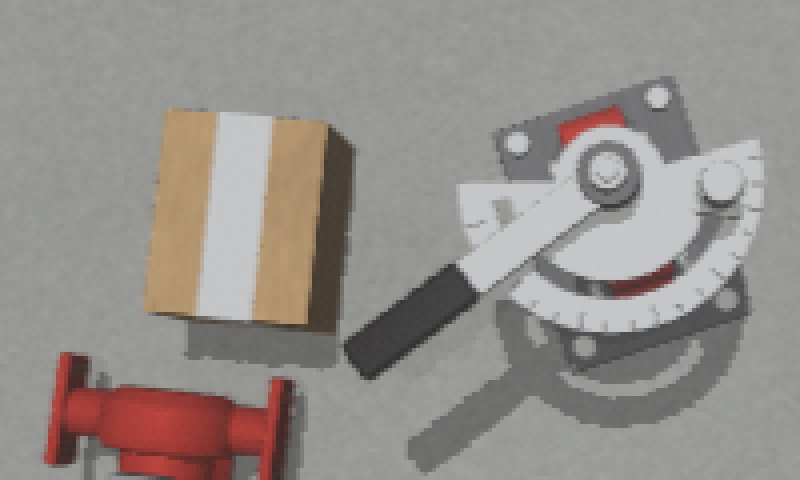

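View pics/scenec.png

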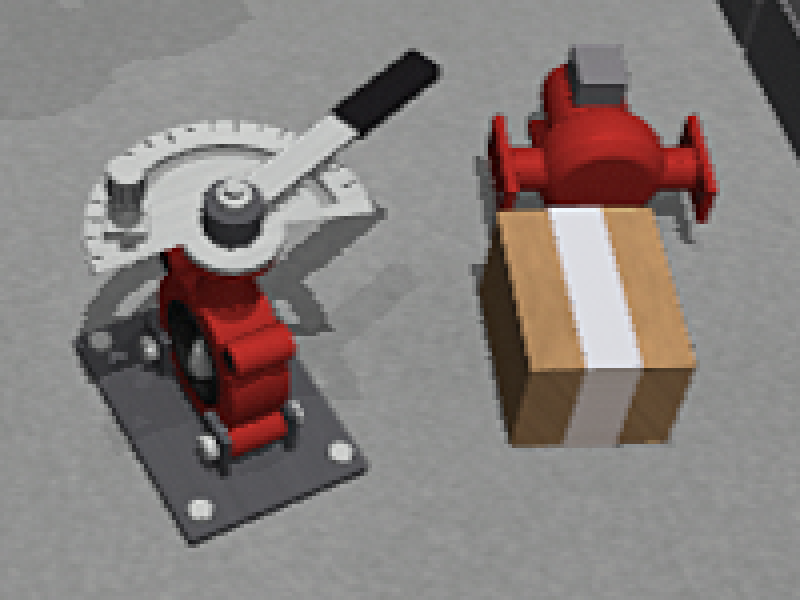

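The top crop shows the lever pointing lower-left (nut at full-image pixel ≈(242,152), grip end at (179,200)) and the stop knob at ≈(270,155). In the scene crop the nut is at ≈(279,197) and the knob at ≈(252,195). The carton and circulator are lower than the lever.

Run:
```python
from cell import bot
import numpy as np
from scipy.optimize import least_squares
K={c:bot.calibration(c) for c in("top","scene")}
def pr(c,p):
    q=K[c]["mtx"]@(K[c]["extrinsics"]@np.r_[p,1])[:3]; return q[:2]/q[2]
tc=lambda u,v:np.array([90+u/4-.4,110+v/4-.4]); sc=lambda u,v:np.array([220+u/4-.4,150+v/4-.4])
def pts(v):
    c=v[:2];P=lambda r,t,z:np.r_[c+r*np.array([np.cos(t),np.sin(t)]),z]
    return dict(nut=P(0,0,.257),knob=P(.072,v[3],.272),tip=P(.203,v[2],.2395),g0=P(.111,v[2],.2395))
obs=[("top","nut",tc(606,168)),("top","knob",tc(722,181)),("top","tip",tc(358,361)),("top","g0",tc(469,281)),
("scene","nut",sc(235,189)),("scene","knob",sc(127,180)),("scene","tip",sc(424,62)),("scene","g0",sc(350,122))]
f=lambda v:np.concatenate([pr(c,pts(v)[n])-o for c,n,o in obs])
r=least_squares(f,[.6,.05,2.2,4.6]);print(r.x.round(4),f(r.x).round(1).reshape(-1,2).tolist())
c=r.x[:2]
from scipy.spatial.transform import Rotation as R
print(R.from_quat(np.roll(bot.read_tool_rot(),-1)).as_matrix().round(2).tolist())
```

```text
[0.6386 0.0355 2.1987 4.5614] [[0.5, -0.9], [0.3, -1.6], [-1.2, 0.4], [0.2, -1.6], [0.1, -0.6], [0.0, -2.2], [0.9, -1.9], [-1.7, -0.6]]
[[0.92, 0.4, 0.0], [0.4, -0.92, -0.0], [0.0, 0.0, -1.0]]
```

```bash
cat > h.py <<'E'
from cell import bot
import numpy as np
from scipy.spatial.transform import Rotation as R
C=np.array([.6386,.0355])
def q(yaw):  # tool z down, tool x at yaw
    return np.roll((R.from_euler('z',yaw)*R.from_euler('x',np.pi)).as_quat(),1)
u=lambda a:np.array([np.cos(a),np.sin(a)])
t=lambda a:np.array([-np.sin(a),np.cos(a)])
def P(th,d,z,r=.16): return np.r_[C+r*u(th)+d*t(th),z]
ft=lambda th: float(-np.array(bot.read_ft_force())[:2]@t(th))
E
python3 - <<'E'
from h import *
for off in (-np.pi/2,np.pi/2,0,np.pi):
  print(off,[None if (s:=bot.solve_ik(P(th,-.03,.212),q(th+off))) is None else np.round(s,2)[[0,4,5]].tolist() for th in (2.2,2.8,3.1,3.6)])
for yaw in (0,1.5,-1.5,3): print(yaw,[None if (s:=bot.solve_ik(P(th,.026,.25,.072),q(yaw))) is None else np.round(s,2)[[0,4,5]].tolist() for th in (4.56,4,3.4)])
E
```

```text
-1.5707963267948966 [[0.19, 0.0, 2.7], [0.09, 0.0, 2.0], [-0.0, 0.0, 1.61], [-0.17, 0.0, 0.94]]
1.5707963267948966 [[0.19, 0.0, -0.44], [0.09, 0.0, -1.14], [-0.0, 0.0, -1.53], [-0.17, 0.0, -2.2]]
0 [[0.19, 0.0, 1.13], [0.09, 0.0, 0.43], [-0.0, 0.0, 0.04], [-0.17, 0.0, -0.63]]
3.141592653589793 [[0.19, 0.0, -2.01], [0.09, 0.0, -2.71], [-0.0, 0.0, -3.1], [-0.17, 0.0, 2.51]]
0 [[-0.17, 0.0, 2.97], [-0.18, 0.0, 2.96], [-0.14, 0.0, 3.0]]
1.5 [[-0.17, 0.0, 1.47], [-0.18, 0.0, 1.46], [-0.14, 0.0, 1.5]]
-1.5 [[-0.17, 0.0, -1.81], [-0.18, 0.0, -1.82], [-0.14, 0.0, -1.78]]
3 [[-0.17, 0.0, -0.03], [-0.18, 0.0, -0.04], [-0.14, 0.0, -0.0]]
```

Run:
```python
from h import *
o=-np.pi/2
p=bot.read_position(); bot.move_linear([p[0],p[1],.34],speed=.25)
bot.set_gripper(0.0)
bot.move_pose(P(2.2,-.06,.34),q(2.2+o))
print(bot.move_linear(P(2.2,-.06,.212),speed=.15,until_force=8))
b=np.array(bot.read_ft_force()); print(b.round(2),bot.read_clock())
print(bot.move_linear(P(2.2,-.02,.212),speed=.04,until_force=2), bot.read_position(), bot.read_ft_force())
th=2.2
for th in np.arange(2.26,2.9,.08):
    h=bot.move_linear(P(th,-.022,.212),speed=.06,rotation=q(th+o),until_force=9)
    print(round(th,2),h,round(ft(th),2),np.round(bot.read_ft_force(),2),round(bot.read_clock(),1))
    if h: break
im=bot.camera("top")
import cv2
cv2.imwrite("pics/t2.png",cv2.resize(im[110:230,150:310,::-1],(800,600),interpolation=3))
```

```text
False
[ 0.1  -0.33  0.77] 6.1583
True [0.56382694 0.17922625 0.21180396] [ 1.06070275 -0.18204612  0.2077558 ]
2.26 False 0.64 [ 0.44  0.47 -0.82] 7.3
2.34 False 0.26 [ 0.43 -0.07  0.4 ] 7.7
2.42 False -0.54 [-0.03 -0.69  0.89] 8.1
2.5 False -0.09 [-0.02 -0.09 -0.03] 8.4
2.58 False -0.52 [ 0.09 -0.67  0.67] 8.8
2.66 False 0.67 [0.77 0.35 0.78] 9.2
2.74 False 0.28 [-0.17  0.37 -0.54] 9.5
2.82 False -0.17 [-0.55  0.   -0.11] 9.9
2.9 False 0.75 [0.   0.77 1.59] 10.3
```

View pics/t2.png

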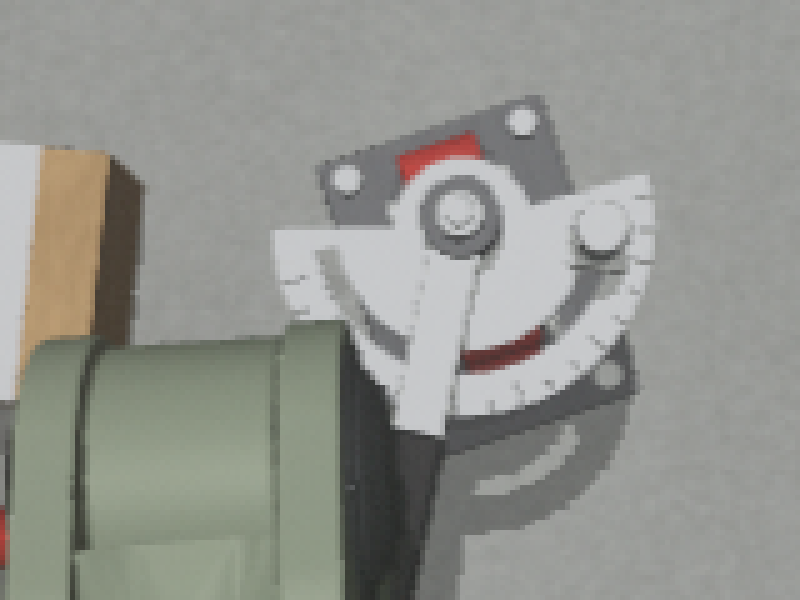

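The lever is now near world angle 2.99, still swinging freely (hub at crop (460,210), bar end at (425,435)). The stop is untouched. I'll switch to small steps and averaged force readings.

Run:
```python
from h import *
o=-np.pi/2
for th in np.arange(2.9125,3.7,.0125):
    h=bot.move_linear(P(th,-.022,.212),speed=.02,rotation=q(th+o),until_force=7)
    f=np.mean([ft(th) for _ in range(8)])
    if f<-1 or f>1.5 or h: print(round(th,4),h,round(f,2),round(bot.read_clock(),2))
    if abs(f)>8: break
print(th,bot.read_clock(),bot.read_position(),bot.read_ft_force())
```

```text
2.9125 False 3.36 10.57
2.925 False 4.58 10.82
2.9375 False 2.48 11.07
2.95 False 2.51 11.32
2.9625 False 1.91 11.57
2.975 False 2.21 11.82
2.9875 False 3.43 12.07
3.0 False 2.67 12.32
3.0125 False 2.8 12.57
3.025 False 2.99 12.82
3.0375 False 2.72 13.07
3.05 False 2.68 13.32
3.0625 False 3.39 13.57
3.075 False 3.79 13.82
3.0875 False 2.59 14.07
3.1 False 2.92 14.32
3.1125 False 2.81 14.57
3.125 False 3.0 14.82
3.1375 False 2.82 15.07
3.15 False 2.79 15.32
3.1625 False 3.56 15.57
3.175 False 3.15 15.82
3.1875 False 2.96 16.07
3.2 False 3.78 16.32
3.2125 False 2.5 16.57
3.225 False 3.17 16.82
3.2375 False 2.93 17.07
3.25 False 3.05 17.32
3.2625 False 2.78 17.57
3.275 False 2.98 17.82
3.2875 False 3.19 18.07
3.3 False 3.26 18.32
3.3125 False 4.0 18.57
3.325 False 2.52 18.82
3.3375 False 3.1 19.07
3.35 False 2.99 19.32
3.3625 False 3.16 19.57
3.375 False 3.42 19.82
3.3875 False 2.96 20.07
3.4 False 2.9 20.32
3.4125 False 4.2 20.57
3.425 False 5.54 20.82
3.4375 False 7.07 21.07
3.45 False 9.21 21.32
3.4500000000000077 21.3167 [0.47894611 0.00967913 0.21199499] [-3.61008073  8.51481799  1.38126126]
```

Run:
```python
from h import *
o=-np.pi/2
for th in np.arange(3.45625,3.52,.00625):
    h=bot.move_linear(P(th,-.022,.212),speed=.015,rotation=q(th+o),until_force=5)
    f=np.mean([ft(th) for _ in range(10)])
    print(round(th,4),h,round(f,2),np.round(bot.read_ft_force(),1),round(bot.read_clock(),2))
    if f>13.7: break
bot.wait(.5)
print(np.mean([ft(th) for _ in range(10)]),bot.read_position())
```

```text
3.4562 False 10.44 [-4.6  9.5  2.4] 21.57
3.4625 False 12.69 [-4.9 11.8  1.6] 21.82
3.4688 False 12.93 [-5.9 11.7  2.7] 22.07
3.475 False 14.07 [-5.5 13.   2.2] 22.32
13.848708993508804 [0.47927755 0.00698195 0.2120187 ]
```

Run:
```python
from h import *
import cv2
o=-np.pi/2; th=3.475
bot.move_linear(P(th,-.03,.212),speed=.02); bot.move_linear(P(th,-.07,.212),speed=.1)
bot.move_linear(P(th,-.07,.34),speed=.25)
a=4.56
bot.move_pose(P(a,.07,.34,.08),q(a+o))
for c,(r,s) in dict(top=(110,160),scene=(140,210)).items():
    im=bot.camera(c); cv2.imwrite(f"pics/{c}3.png",cv2.resize(im[r:r+120,s:s+160,::-1],(800,600),interpolation=3))
print(bot.read_clock(),np.mean([bot.read_ft_force() for _ in range(10)],axis=0))
```

```text
25.7917 [-0.06209177  0.11693686 -0.17985438]
```

View pics/top3.png

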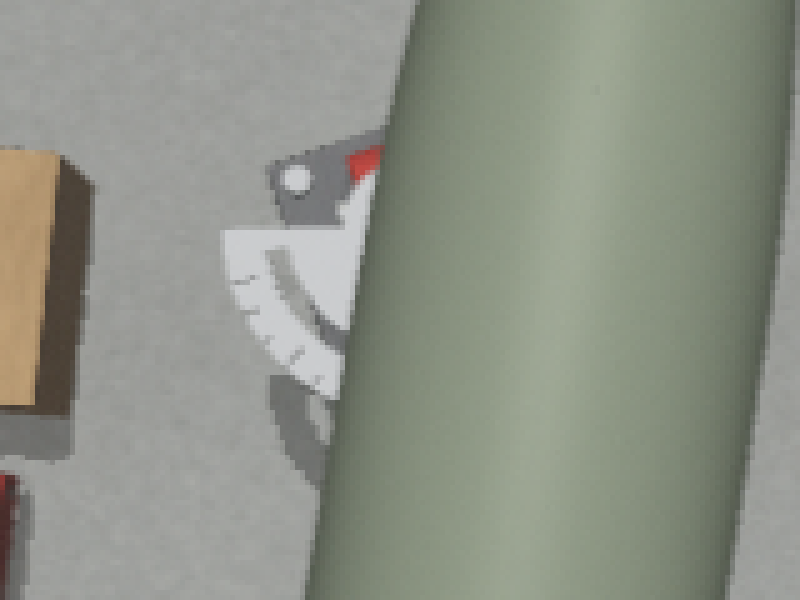

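View pics/scene3.png

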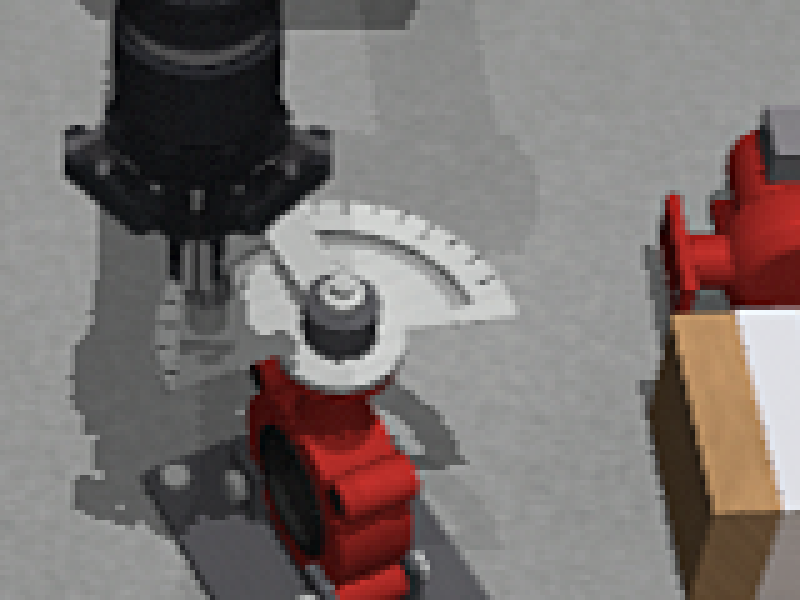

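The scene picture shows the shut lever and the gripper on the far side of the stop knob (knob at crop ≈(208,315)). The top view is hidden by the arm. I'll lower and push the knob along its arc.

Run:
```python
from h import *
o=-np.pi/2; a=4.56; r=.072; z=.243
print(bot.move_linear(P(a,.06,z,r),speed=.12,until_force=6))
F=lambda a,n=8:-np.mean([ft(a) for _ in range(n)])
print("base",F(a),bot.read_clock())
print(bot.move_linear(P(a,.024,z,r),speed=.03,until_force=3),bot.read_position(),F(a))
for a in np.arange(4.54,4.06,-.04):
    h=bot.move_linear(P(a,.022,z,r),speed=.025,rotation=q(a+o),until_force=5)
    f=F(a); print(round(a,3),h,round(f,2),round(bot.read_clock(),1))
    if f>5: break
```

```text
False
base 0.4020031616510847 26.7583
False [ 0.65154833 -0.0393537   0.24293869] -0.0039011193939000243
4.54 False -0.69 28.4
4.5 False 1.3 28.7
4.46 False 0.15 28.9
4.42 False 0.47 29.2
4.38 False 0.84 29.5
4.34 False 1.34 29.7
4.3 False 0.53 30.0
4.26 False 1.0 30.3
4.22 False 0.56 30.5
4.18 False 1.74 30.8
4.14 False 0.86 31.1
4.1 False 0.98 31.3
4.06 False 0.88 31.6
```

Run:
```python
from h import *
o=-np.pi/2; r=.072; z=.243
F=lambda a,n=8:-np.mean([ft(a) for _ in range(n)])
L=[]
for a in np.arange(4.055,3.6,-.005):
    h=bot.move_linear(P(a,.022,z,r),speed=.008,rotation=q(a+o),until_force=4)
    f=F(a); L.append((round(a,3),round(f,1)))
    if h or f>4.6: break
bot.wait(.2)
print(L,h,F(a,20),bot.read_clock(),bot.read_position(),np.round(bot.read_ft_force(),1))
import cv2
im=bot.camera("scene"); cv2.imwrite(f"pics/scene4.png",cv2.resize(im[140:260,210:370,::-1],(800,600),interpolation=3))
```

```text
[(np.float64(4.055), np.float64(2.0)), (np.float64(4.05), np.float64(2.5)), (np.float64(4.045), np.float64(2.2)), (np.float64(4.04), np.float64(2.2)), (np.float64(4.035), np.float64(2.7)), (np.float64(4.03), np.float64(1.2)), (np.float64(4.025), np.float64(1.7)), (np.float64(4.02), np.float64(1.8)), (np.float64(4.015), np.float64(2.4)), (np.float64(4.01), np.float64(1.9)), (np.float64(4.005), np.float64(2.4)), (np.float64(4.0), np.float64(1.8)), (np.float64(3.995), np.float64(2.2)), (np.float64(3.99), np.float64(1.4)), (np.float64(3.985), np.float64(2.3)), (np.float64(3.98), np.float64(1.4)), (np.float64(3.975), np.float64(2.2)), (np.float64(3.97), np.float64(2.3)), (np.float64(3.965), np.float64(1.2)), (np.float64(3.96), np.float64(2.7)), (np.float64(3.955), np.float64(2.5)), (np.float64(3.95), np.float64(2.8)), (np.float64(3.945), np.float64(1.8)), (np.float64(3.94), np.float64(2.5)), (np.float64(3.935), np.float64(1.2)), (np.float64(3.93), np.float64(2.0)), (np.float64(3.925), np.float64(1.7)), (np.float64(3.92), np.float64(2.4)), (np.float64(3.915), np.float64(2.5)), (np.float64(
[... 381 characters left out ...]
np.float64(2.6)), (np.float64(3.855), np.float64(2.0)), (np.float64(3.85), np.float64(2.8)), (np.float64(3.845), np.float64(1.9)), (np.float64(3.84), np.float64(2.6)), (np.float64(3.835), np.float64(2.3)), (np.float64(3.83), np.float64(1.7)), (np.float64(3.825), np.float64(2.7)), (np.float64(3.82), np.float64(1.6)), (np.float64(3.815), np.float64(3.5)), (np.float64(3.81), np.float64(1.3)), (np.float64(3.805), np.float64(2.6)), (np.float64(3.8), np.float64(2.3)), (np.float64(3.795), np.float64(2.1)), (np.float64(3.79), np.float64(3.0)), (np.float64(3.785), np.float64(4.6)), (np.float64(3.78), np.float64(5.2))] False 5.100426039990166 45.8 [ 0.59420971 -0.02541451  0.2430264 ] [ 3.  -4.1 -1.4]
```

View pics/scene4.png

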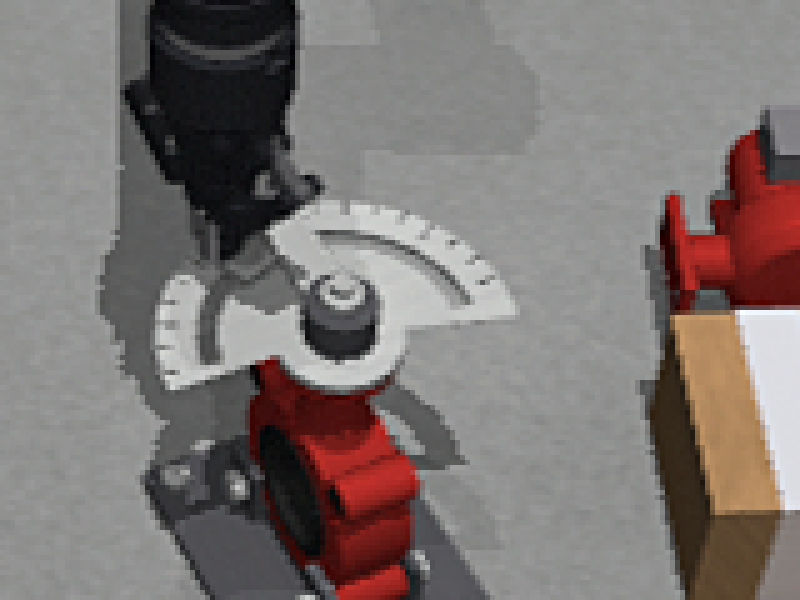

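The gripper hides the stop in this picture, but the force has risen clearly from about 2 N to 5 N at the expected angle (3.78 against the predicted 3.81), which means contact. I'll back off and check.

Run:
```python
from h import *
import cv2
a=3.78
bot.move_linear(P(a,.03,.243,.072),speed=.02); bot.move_linear(P(a,.06,.243,.072),speed=.1)
bot.move_linear(P(a,.06,.36,.072),speed=.25)
bot.move_pose(np.array([.3,-.45,.36]),q(.4))
im=bot.camera("top"); cv2.imwrite("pics/top5.png",cv2.resize(im[130:220,190:310,::-1],(800,600),interpolation=3))
print(bot.read_clock())
```

```text
49.35
```

View pics/top5.png

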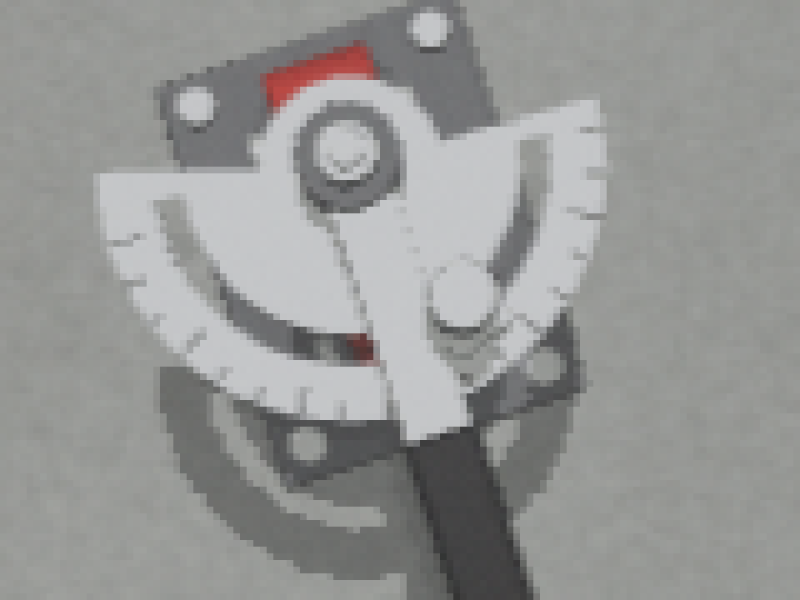

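The picture shows the lever shut, running from the hub at (347,145) to the grip at (470,510). The knob at (463,293) lies against the side of the bar, and nothing else has moved in this crop.

```bash
python3 -c "
from cell import bot
print(bot.close_job())"
```

```text
the job is handed in; nothing more can be done
None
```

The job is handed in, verdict not shown: the lever was pressed into its seat at about 14 N and let go, the stop was slid against it with about 3 N above sliding, the last picture shows the stop against the shut lever, and I kept clear of the bystanders.

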